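# Roll the rattle out of the cupboard door's way and push the door open

### The job

The beechwood rattle lies in the way of the cupboard door that stands ajar. With your fingertips on top of it, roll it straight away from the cupboard until it lies level with the steel toy car, the two end to end in one line, and leave it there at rest; then reach behind the door and push it wide open, until it stands about square to the cupboard's front. Do not grip or lift anything, do not let the door bump the rattle, and leave all the other things on the bench where they are.

Things in the scene. Friction and masses are not known exactly. Their poses are not given: they have to be found in the camera images.
- rattle_center (a point): Centre of the rattle: a pale beech drum lying on its side, a true cylinder 50 mm across and 110 mm long, 0.14 kg, dark slots round its wall. The point is on its axis, 25 mm above the bench; x runs along the axis, y and z turn as it rolls. It lies within 0.07 rad of parallel to the cupboard's front. Under a light fingertip press (2 to 10 N) it rolls without slip, half as far as the finger moves
- car: Steel toy car, 78 mm long (x axis), 36 mm wide (y axis), 33 mm high; origin under its middle, on the bench. It stands parallel to the cupboard's front, just beyond the door's reach and farther from the robot than the rattle. The rattle is level with it when the rattle's centre lies on the car's long middle line (y = 0 in the car's frame). Leave alone
- cupboard: Walnut cupboard at the robot's right, fixed, 433 long, 250 deep, 168 mm high; door bay nearer the robot, open bay farther off. Origin on the bench below the door's hinge, in the plane of the carcass front; x points into the cupboard (the free bench is at negative x), y along the front from door bay to open bay. Carcass from y = -0.198 to 0.235; doorway y = -0.180 to -0.006, z = 0.018 to 0.150
- cupboard_door (a joint): Door angle, rad: 0 shut, 1.57 square to the front, stop at 1.75; starts ajar at 0.5 to 0.65. A walnut panel 184 mm wide, 156 high, 15 thick, no handle, upper edge 162 mm above the bench, on an upright hinge at the end of its bay away from the robot. It opens out over the bench, needs about 1 N near its edge and stays where it is left
- door_hinge (a point): Point on the upright hinge axis at the height of the door's upper edge (162 mm), 16 mm before the carcass front. The axis lies in the door's outer face; the inner face is 15 mm behind it. The axes turn with the door: x square to the door, out of its inner face (into the cupboard when shut); -y from the hinge to the free edge
- door_edge (a point): Upper corner of the door's free edge, at mid-thickness, 184 mm from the hinge, 162 mm above the bench; axes as for the hinge point
- mug: Empty white ceramic mug, 80 mm across, 92 mm high, with a handle; origin under its middle. Leave alone
- brick_a: Plastic building brick with a tongue and a slot, 68 x 32 x 20 mm, orange; origin under its middle. Leave alone
- brick_b: Plastic building brick with a tongue and a slot, 68 x 32 x 20 mm, blue; origin under its middle. Leave alone
- stack_cup: Green plastic stacking cup, 64 mm across its mouth, 50 mm high; origin under its middle. Leave alone
- remote: Black remote control, 150 x 42 x 18 mm, lying flat; origin under its middle. Leave alone
- tea_tin: Steel tea tin, 68 mm across, 85 mm high; origin under its middle. Leave alone
Not all that is in view belongs to the job. What is shaped like the part that bears rattle_center but purple, turquoise or yellow is not meant.

How it is judged:
By the outcome, as a careful person would: the job done as asked, in the order asked, and still so for the second after the job is handed in, with the robot touching nothing.
It also fails if it takes over 58 s, if anything falls off the work surface, if the arm or the gripper's body presses on something with over 40 N, if the wrist force passes 120 N, or if a joint passes its speed limit or range.

### The arm

A 6-joint arm with a two-finger parallel gripper is mounted at the origin on the work surface. World frame = base frame: x ahead of the robot, y to its left, z up, the work surface at z = 0. Lengths are in mm, angles in rad, forces in N, time in s.
With the tool pointing down it reaches from about 300 to 850 mm from the base axis. Payload 5.4 kg.
Tool frame: the origin (TCP) lies on the centre line of the jaws, within the pads' length; the fingertips stand 17 mm ahead of it and the grasp point (between the pads) lies 2 mm behind it; x points along the fingers, y is the direction in which the jaws open and shut, and the axes are right-handed (so a half turn about x gives the same grasp; the last joint's range is limited). The gripper opens to 85 mm and grips with 20 to 120 N. Pads are 22 mm wide; open, the fingers measure 114 mm over their backs; the gripper's body (76 mm by 85 mm) begins 54 mm behind the grasp point. The pads swing forward as they close: fully open they stand 13 mm farther back than shut.
Start: joints at [-1.508, 0.158, 1.597, -0, 1.386, -0.21], TCP at [154.898, -553.726, 248.299] pointing down, gripper open.
Joint ranges: [-2.91, 2.91], [-0.94, 2.29], [0.18, 2.7], [-1.29, 4.43], [0.17, 2.64], [-3, 3]. Speed limits (rad/s): [2.57, 2.57, 3.14, 3.14, 3.14, 3.14].

### API

Orientations are given as [roll, pitch, yaw] about the fixed x, y, z axes, in that order (R = Rz(yaw) Ry(pitch) Rx(roll)).
In Python, from station import ctrl gives the robot as it stands.
- The arm moves only by the tool step_arm, never from a script. Its argument "commands" is a list of rows, each a list of 3 entries, a list of its own where there are three numbers: the closure in counts, from 0 (fully open) to 255 (shut), then the shift along the tool's x, y, z in cm, then the turn about the tool's x in degrees. A call has 1 to 12 rows; each row shifts and turns the commanded pose from where the row before left it, along the tool's axes as they then stand; what a row does not reach is not made up. A row lasts 1/10 s, in which the tool goes at most 50 mm and 8.59 degrees, less where a joint would pass 70% of its speed; a pose out of reach is approached as far as the arm can. A call is refused whole if a number of a shift passes 5 or a number of a turn 8.59, either way. A call with a gripper value outside its range is refused whole. The fingers move at their own pace and stop on an object; "grip_force" is the grip in N (left out, the last holds). Time passes only in rows, so rows that do not move let the fingers close. It gives the time, the measured TCP pose, the force and the opening at its end, in the units of the state.
- ctrl.get_state(): the state, without advancing time (a new reading comes with each control period).
- ctrl.snapshot(name): name is "side" or "top"; returns a dict with "color" (480x640x3 uint8, red, green, blue), "mtx" (3x3 intrinsics, pixels), "world_to_cam" (4x4, takes a point from world to camera coordinates). Camera axes: x right, y down, z forward; pixel columns grow to the right and rows downward; lengths in mm; the calibration is good to about 2 mm. A picture is of the moment at which its call begins. There is no depth.
- ctrl.finish_job(): hands the job in, once; it reports no verdict.
The state is a dict: "time": time; "joint_pos": joint angles; "qvel": joint speeds; "joint_efforts": joint torques, N m; "position": TCP position; "eef_rot": TCP orientation; "contact_force": force on the tool from outside, world axes, zero at the start; "ft_torque": the same for the moment, N m; "grip_width": finger opening in mm.
Only numpy, scipy, OpenCV 4.12 (cv2) and the standard library are available. Lean on these libraries where they do the work, as an engineer would, in place of code of your own. Each camera call takes 0.05 s, during which the arm holds its last target.

## Working session

There is one attempt and no reset: what is moved stays moved. The work goes in short steps, Python scripts to look and compute and a tool call to move; the robot and the scene stay as the last step left them, time stands still between calls to the robot, and variables do not carry over. Pictures are saved under pics/ and viewed, and the job is handed in when it is done.

Besides the shell and the picture viewer there is one more tool, called after ">>>" as name(argument=value, ...) on one line, values as JSON. step_arm: Moves the arm, as the interface text tells. Its arguments: {"type":"object","properties":{"commands":{"type":"array"},"grip_force":{"type":"number"}},"required":["commands"]}

```bash
mkdir -p pics; ls; python3 - <<'E'
from station import ctrl
import cv2,numpy as np
s=ctrl.get_state();print(s)
for n in("side","top"):
    d=ctrl.snapshot(n);cv2.imwrite(f"pics/{n}0.png",d["color"][:,:,::-1]);np.savez(f"{n}0.npz",**d)
    print(d["mtx"],d["world_to_cam"])
E
```

```text
pics
{'time': 0.0, 'joint_pos': array([-1.50809263e+00,  1.59076610e-01,  1.59825872e+00,  1.59899771e-05,
        1.38619410e+00, -2.10130603e-01]), 'qvel': array([0.00092993, 0.00126234, 0.00011869, 0.0010716 , 0.00031475,
       0.00044373]), 'joint_efforts': array([ 1.80737625e-03, -3.95997512e+01, -3.31428409e+01,  9.38360404e-05,
        8.50573007e-03, -9.44872596e-06]), 'position': array([ 154.8707782 , -553.15100383,  247.28811952]), 'eef_rot': array([-1.78903948,  1.56885948,  1.62538453]), 'contact_force': array([-0.41490834,  0.48948961, -0.11401295]), 'ft_torque': array([-0.01851364,  0.00552148, -0.02419122]), 'grip_width': 85.61442260052576}
[[529.65240162   0.         323.88943884]
 [  0.         529.65240162 234.23039343]
 [  0.           0.           1.        ]] [[-9.98512121e-01 -5.29431841e-02 -1.30599745e-02  5.58572204e+02]
 [-3.07754367e-02  7.44845174e-01 -6.66527223e-01  4.87728798e+01]
 [ 4.50157324e-02 -6.65133585e-01 -7.45366284e-01  1.30663061e+03]
 [ 0.00000000e+00  0.00000000e+00  0.00000000e+00  1.00000000e+00]]
[[528.28094366   0.         320.82896116]
 [  0.         528.28094366 237.9479854 ]
 [  0.           0.           1.        ]] [[-1.49428526e-03 -9.99877878e-01  1.55562588e-02  2.32112692e+01]
 [-9.91720393e-01 -5.15805858e-04 -1.28414939e-01  5.77847623e+02]
 [ 1.28407281e-01 -1.56193477e-02 -9.91598511e-01  1.17432726e+03]
 [ 0.00000000e+00  0.00000000e+00  0.00000000e+00  1.00000000e+00]]
```

View pics/side0.png

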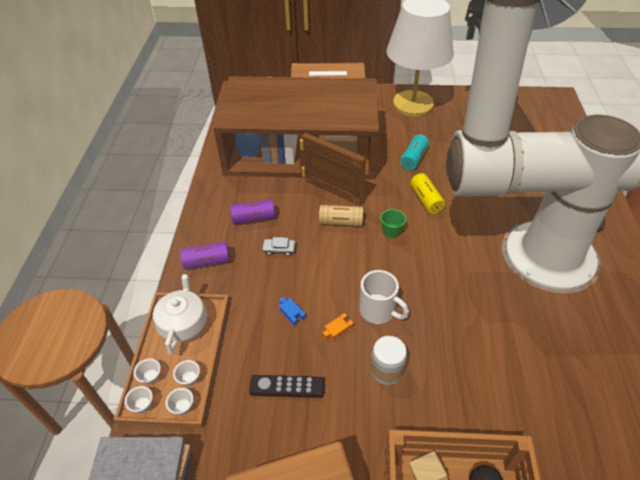

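View pics/top0.png

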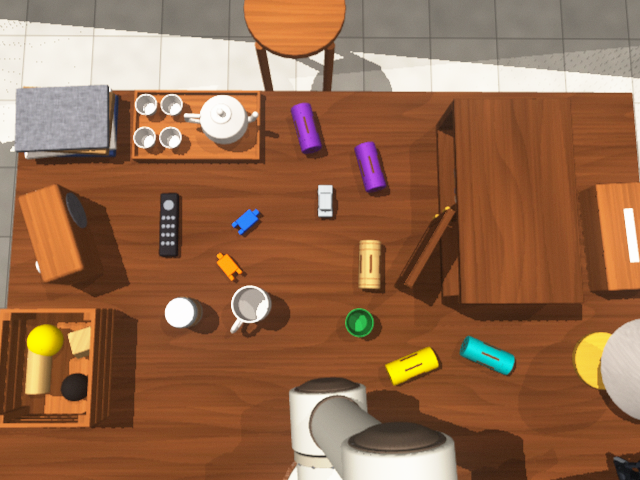

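```bash
cat > h.py <<'E'
import numpy as np,cv2
def ld(n):
    d=np.load(n+".npz");return d["color"],d["mtx"],d["world_to_cam"]
def ray(m,w,uv):
    uv=np.atleast_2d(uv).astype(float);k=np.c_[uv,np.ones(len(uv))]@np.linalg.inv(m).T
    R=w[:3,:3];return -R.T@w[:3,3],k@R
def onz(m,w,uv,z):
    c,d=ray(m,w,uv);return c+d*((z-c[2])/d[:,2])[:,None]
def proj(m,w,p):
    p=np.atleast_2d(p);q=(p@w[:3,:3].T+w[:3,3])@m.T;return q[:,:2]/q[:,2:]
E
python3 - <<'E'
from h import *
for n,(a,b,c,e) in dict(side0=(200,60,420,270),top0=(300,80,600,350)).items():
    im,m,w=ld(n);r=cv2.resize(im[b:e,a:c],None,fx=(800/(c-a) if n=='side0' else 2.2),fy=(800/(c-a) if n=='side0' else 2.2),interpolation=cv2.INTER_CUBIC)
    r=r[:600];cv2.imwrite(f"pics/{n}c.png",r[:,:,::-1]);print(r.shape)
    print(proj(m,w,[155,-553,248]))
E
```

```text
(600, 800, 3)
[[476.0144144  45.5274924]]
(594, 660, 3)
[[640.8885422  454.66418138]]
```

View pics/side0c.png

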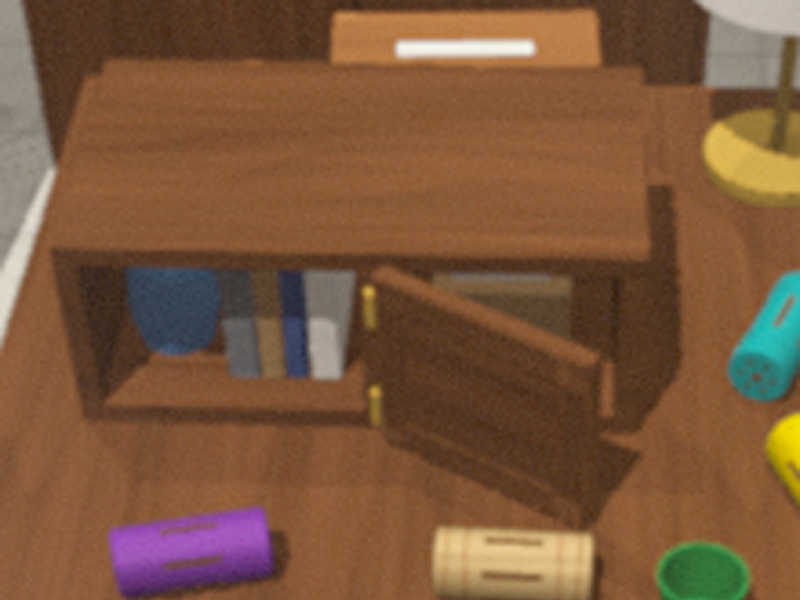

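View pics/top0c.png

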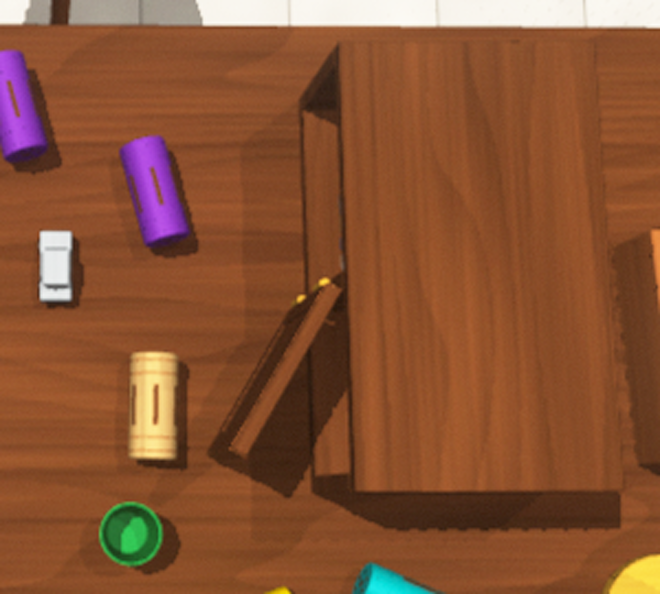

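```bash
python3 - <<'E'
from h import *
im,m,w=ld("top0");hs=cv2.cvtColor(im,cv2.COLOR_RGB2HSV)
A=np.array
f=lambda u,v:(300+u/2.2,80+v/2.2)
e=onz(m,w,[f(340,42),f(353,491),f(598,42),f(621,491)],168);print("cup top",e.round(1))
print("len",np.linalg.norm(e[1]-e[0]),np.linalg.norm(e[2]-e[0]))
d=onz(m,w,[f(333,283),f(240,455)],162);print("door",d.round(1),np.linalg.norm(d[1]-d[0]))
def blob(name,n,lo,hi,roi,z):
    im,m,w=ld(n);hs=cv2.cvtColor(im,cv2.COLOR_RGB2HSV)
    a,b,c,e=roi;k=np.zeros(im.shape[:2],np.uint8);k[b:e,a:c]=cv2.inRange(hs,lo,hi)[b:e,a:c]
    k=cv2.morphologyEx(k,cv2.MORPH_CLOSE,np.ones((5,5)))
    cs,_=cv2.findContours(k,0,1)
    cc=max(cs,key=cv2.contourArea);r=cv2.minAreaRect(cc);bx=cv2.boxPoints(r)
    P=onz(m,w,bx,z);print(name,n,"rect",r,"ctr",onz(m,w,[r[0]],z).round(1),"\n",P.round(1))
    s=[np.linalg.norm(P[i]-P[i-1]) for i in range(4)];print(" sides",np.round(s,1))
    i=int(np.argmax(s));v=P[i]-P[i-1];v*=np.sign(v[0]);print(" axis ang from +x",np.arctan2(v[1],v[0]))
blob("rattle","top0",(10,40,140),(30,170,255),(345,230,395,300),25)
blob("rattle","side0",(10,40,140),(30,170,255),(310,195,375,235),25)
blob("car","top0",(0,0,120),(179,60,255),(310,175,340,225),20)
blob("car","side0",(0,0,110),(179,60,255),(255,230,305,260),15)
blob("green","top0",(40,80,30),(90,255,255),(335,300,385,345),40)
blob("purpleN","top0",(125,80,60),(160,255,255),(345,130,395,200),25)
blob("purpleF","top0",(125,80,60),(160,255,255),(285,95,330,160),25)
E
```

```text
cup top [[ 858.4 -259.5  168. ]
 [ 428.2 -256.8  168. ]
 [ 859.6 -510.5  168. ]
 [ 427.9 -504.7  168. ]]
len 430.2158980335023 251.04895037921793
door [[ 623.2 -246.4  162. ]
 [ 461.5 -154.6  162. ]] 185.9918317835119
rattle top0 rect ((368.8738098144531, 263.5539855957031), (21.26723861694336, 49.23728561401367), 1.301952600479126) ctr [[520.  -87.9  25. ]] 
 [[ 464.   -61.5   25. ]
 [ 577.7  -65.3   25. ]
 [ 576.6 -114.7   25. ]
 [ 462.9 -110.3   25. ]]
 sides [ 48.8 113.7  49.4 113.8]
 axis ang from +x -0.03849041896661059
rattle side0 rect ((342.0, 214.5), (64.0, 39.0), -0.0) ctr [[516.9 -90.3  25. ]] 
 [[ 595.   -19.3   25. ]
 [ 604.9 -159.5   25. ]
 [ 433.5 -166.2   25. ]
 [ 434.9  -25.9   25. ]]
 sides [160.2 140.5 171.5 140.3]
 axis ang from +x 0.03943037850885241
car top0 rect ((325.0, 200.5), (31.0, 14.0), 90.0) ctr [[668.7  12.7  20. ]] 
 [[705.9  29.1  20. ]
 [705.9  -3.9  20. ]
 [631.9  -3.6  20. ]
 [631.8  29.2  20. ]]
 sides [74.  33.  74.1 32.7]
 axis ang from +x -0.004211468473899513
car side0 rect ((278.5, 245.5), (17.0, 31.0), 90.0) ctr [[671.5  13.3  15. ]] 
 [[71
[... 297 characters left out ...]
.5 -30.7  40. ]]
 sides [62.  63.1 62.1 62.7]
 axis ang from +x 1.5692544383313538
purpleN top0 rect ((369.65997314453125, 166.09190368652344), (49.103084564208984, 21.31627082824707), 74.87599182128906) ctr [[750.6 -92.8  25. ]] 
 [[ 801.4  -53.8   25. ]
 [ 815.2 -102.9   25. ]
 [ 700.2 -131.5   25. ]
 [ 686.8  -82.9   25. ]]
 sides [118.2  51.  118.5  50.4]
 axis ang from +x 0.2430121387060718
purpleF top0 rect ((305.6153869628906, 127.4230728149414), (50.08000946044922, 20.96168327331543), 74.74488067626953) ctr [[844.6  58.5  25. ]] 
 [[897.5  98.6  25. ]
 [911.5  50.3  25. ]
 [792.2  18.9  25. ]
 [778.6  66.7  25. ]]
 sides [123.   50.3 123.3  49.7]
 axis ang from +x 0.25715317290375234
```

```bash
cat >> h.py <<'E'
def R():
    from station import ctrl
    from scipy.spatial.transform import Rotation as Ro
    s=ctrl.get_state();return Ro.from_euler('xyz',s["eef_rot"]).as_matrix(),s
def fitaxis(im,m,w,lo,hi,roi,z):
    hs=cv2.cvtColor(im,cv2.COLOR_RGB2HSV);a,b,c,e=roi
    k=np.zeros(im.shape[:2],np.uint8);k[b:e,a:c]=cv2.inRange(hs,lo,hi)[b:e,a:c]
    k=cv2.morphologyEx(k,cv2.MORPH_CLOSE,np.ones((5,5)))
    n,l,st,_=cv2.connectedComponentsWithStats(k);i=1+np.argmax(st[1:,4])
    v,u=np.nonzero(l==i);P=onz(m,w,np.c_[u,v],z)[:,:2]
    L=cv2.fitLine(P.astype(np.float32),cv2.DIST_L2,0,.01,.01).ravel()
    # mid of extents along rows
    ang=np.arctan2(L[1],L[0]);ang=(ang+np.pi/2)%np.pi-np.pi/2
    d=np.array([np.cos(ang),np.sin(ang)]);q=(P-P.mean(0))@np.c_[d,[-d[1],d[0]]]
    return P.mean(0),ang,np.ptp(q,axis=0)
E
python3 - <<'E'
from h import *
r,s=R();print(r.round(3),s["position"])
im,m,w=ld("top0");print("cam",-w[:3,:3].T@w[:3,3])
print(fitaxis(im,m,w,(10,40,140),(30,170,255),(345,230,395,300),25))
print(fitaxis(im,m,w,(0,0,120),(179,60,255),(310,175,340,225),20))
g=cv2.GaussianBlur(cv2.cvtColor(im,cv2.COLOR_RGB2GRAY),(3,3),0).astype(float)
pts=[]
for v in range(225,300,3):
    seg=np.diff(g[v,452:468]);i=np.argmax(abs(seg));pts.append((452.5+i,v))
for v in range(105,190,3):
    seg=np.diff(g[v,448:466]);i=np.argmax(abs(seg));pts.append((448.5+i,v))
P=onz(m,w,pts,168)[:,:2]
L=cv2.fitLine(P.astype(np.float32),cv2.DIST_HUBER,0,.01,.01).ravel();print("front",L, L[1]/L[0]); print((P[:,1]-(L[3]+(P[:,0]-L[2])*L[1]/L[0])).round(1))
E
```

```text
[[-0.     0.269 -0.963]
 [ 0.002 -0.963 -0.269]
 [-1.    -0.002 -0.   ]] [ 154.86367837 -553.22071454  247.38582765]
cam [ 422.30578549   41.84871742 1238.30434575]
(array([519.26135392, -87.51592045]), np.float32(-0.036737442), array([114.0783328 ,  49.08118348]))
(array([668.91887781,  13.48302499]), np.float32(-0.009841442), array([74.41068998, 33.4019086 ]))
front [ 9.9999845e-01 -1.7601927e-03  6.6640369e+02 -2.5731079e+02] -0.0017601954
[-1.3 -1.  -0.8 -0.6 -0.4 -0.2 -0.  -1.9 -1.7 -1.4 -1.2 -1.   3.3  3.5
  3.7  3.9  4.1  4.3  4.5  2.6  2.8  3.   3.3  3.5 -0.4 11.5  1.   1.2
  1.4 -0.5 -0.3 -0.   0.2  0.4  0.6  0.8 -1.1  5.5 -0.7 -0.5 -0.2 -0.
  0.2  0.4 -1.5 -1.3 -1.1 -0.9 -0.7 -0.4 -0.2 -0.   0.2 -1.7]
```

>>> step_arm(commands=[[120, [0, -2.9, -3.95], 0], [120, [0, -2.9, -3.95], 0], [120, [0, -2.9, -3.95], 0], [120, [0, -2.9, -3.95], 0], [120, [0, -2.9, -3.95], 0], [120, [0, -2.9, -3.95], 0], [120, [0, -2.9, -3.95], 0], [120, [0, -2.9, -3.95], 0], [120, [0, -2.9, -3.95], 0], [120, [0, -2.9, -3.95], 0], [120, [0, -2.9, -3.95], 0], [120, [0, -2.9, -3.95], 0]])

```text
time: 1.3
position: [518.3, -88.9, 248.0]
eef_rot: [-0.357, 1.57, 3.058]
contact_force: [0.1, -1.4, 1.1]
grip_width: 44.9
```

>>> step_arm(commands=[[120, [0, 0, 0], -8], [120, [0, 0, 0], -8], [120, [0, 0, 0], -8], [120, [0, 0, 0], -8], [120, [0, 0, 0], -8], [120, [0, 0, 0], -8], [120, [0, 0, 0], -8], [120, [0, 0, 0], -8], [120, [0, 0, 0], -8.3], [120, [0, 0, 0], 0]])

```text
time: 2.3
position: [517.3, -90.7, 247.8]
eef_rot: [-1.946, 1.57, 2.731]
contact_force: [0.0, -0.3, 0.2]
grip_width: 45.3
```

```bash
python3 - <<'E'
from h import *
r,s=R();print(r.round(3),s["position"],s["contact_force"],s["grip_width"],s["time"],s["joint_pos"])
from station import ctrl
for n in("side","top"):
    d=ctrl.snapshot(n);cv2.imwrite(f"pics/{n}1.png",d["color"][:,:,::-1])
E
```

```text
[[-0.001  0.999 -0.036]
 [ 0.    -0.036 -0.999]
 [-1.    -0.001 -0.   ]] [517.32284983 -90.74498996 247.80379149] [ 0.02275886 -0.3204723   0.19703114] 45.25756088061589 2.3 [-4.03965389e-01  3.01365630e-02  1.73554562e+00  7.01064863e-06
  1.37690327e+00 -3.68268618e-01]
```

View pics/side1.png

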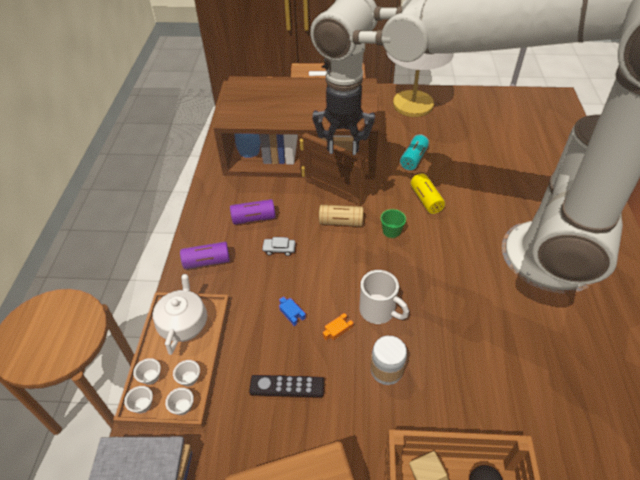

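>>> step_arm(commands=[[120, [3.5, 0, 0.5], 0], [120, [4, 0, 0], 0], [120, [4, 0, 0], 0], [120, [3, 0, 0], 0], [120, [2, 0, 0], 0], [120, [0.5, 0, 0], 0], [120, [0, 0, 0], 0], [120, [0, 0, 0], 0]])

```text
time: 3.2
position: [518.4, -96.3, 79.7]
eef_rot: [1.202, 1.568, -0.405]
contact_force: [0.4, -0.4, 0.7]
grip_width: 45.2
```

```bash
python3 - <<'E'
from h import *
r,s=R();print(s["position"],s["contact_force"],s["grip_width"],s["time"])
from station import ctrl
d=ctrl.snapshot("side");im=d["color"];np.savez("side2.npz",**d)
cv2.imwrite("pics/side2c.png",cv2.resize(im[100:260,240:440],None,fx=3.5,fy=3.5,interpolation=2)[:,:,::-1])
E
```

```text
[518.44739858 -96.30720997  79.71933362] [ 0.40889594 -0.35353023  0.66391188] 45.20052793209095 3.2
```

View pics/side2c.png

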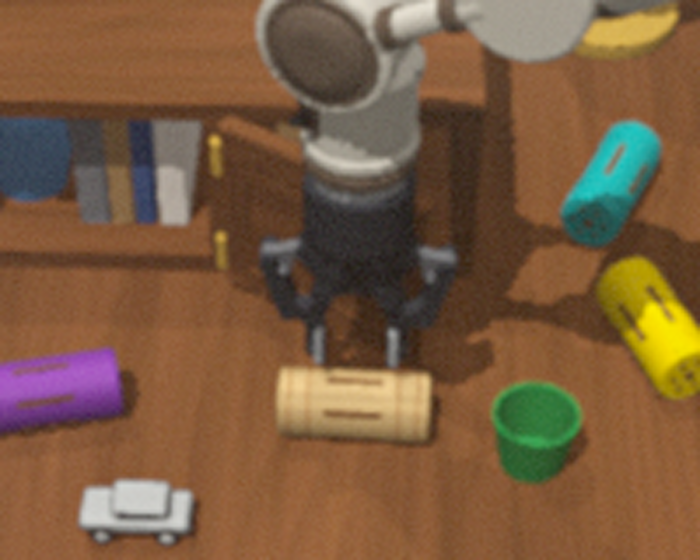

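>>> step_arm(commands=[[120, [0.3, 0, 0], 0], [120, [0.3, 0, 0], 0], [120, [0.2, 0, 0], 0], [120, [0.1, 0, 0], 0], [120, [0.1, 0, 0], 0]])

```text
time: 3.75
position: [517.4, -95.8, 68.2]
eef_rot: [-2.031, 1.571, 2.645]
contact_force: [-0.1, -0.2, 0.5]
grip_width: 45.4
```

>>> step_arm(commands=[[120, [0.1, 0, 0], 0], [120, [0.1, 0, 0], 0]])

```text
time: 3.95
position: [517.5, -95.9, 66.3]
eef_rot: [1.377, 1.571, -0.23]
contact_force: [0.6, 0.5, -0.4]
grip_width: 45.4
```

>>> step_arm(commands=[[120, [0.1, 0, 0], 0], [120, [0.05, 0, 0], 0]])

```text
time: 4.15
position: [517.4, -95.9, 64.7]
eef_rot: [-1.887, 1.571, 2.79]
contact_force: [-0.5, -0.4, 1.7]
grip_width: 45.4
```

>>> step_arm(commands=[[120, [0.1, 0, 0], 0], [120, [0.05, 0, 0], 0]])

```text
time: 4.35
position: [517.6, -96.3, 64.5]
eef_rot: [-0.641, 1.57, -2.247]
contact_force: [-5.2, 0.5, 11.2]
grip_width: 45.0
```

>>> step_arm(commands=[[120, [-0.07, 0, 0], 0], [120, [0, 0, 0], 0]])

```text
time: 4.55
position: [517.5, -96.1, 64.6]
eef_rot: [-0.101, 1.57, -1.707]
contact_force: [-3.7, -0.5, 7.1]
grip_width: 45.1
```

>>> step_arm(commands=[[120, [0, 0, -0.2], 0], [120, [0, 0, -0.4], 0], [120, [0, 0, -0.4], 0]])

```text
time: 4.85
position: [517.8, -86.0, 64.7]
eef_rot: [-0.512, 1.57, -2.119]
contact_force: [-2.4, 0.4, 6.7]
grip_width: 45.4
```

>>> step_arm(commands=[[120, [0, 0, -0.4], 0], [120, [0, 0, -0.4], 0], [120, [0, 0, -0.4], 0], [120, [0, 0, -0.4], 0], [120, [0, 0, -0.2], 0]])

```text
time: 5.35
position: [518.4, -67.8, 64.6]
eef_rot: [-1.025, 1.57, -2.632]
contact_force: [-4.2, -1.1, 6.6]
grip_width: 44.9
```

```bash
cat > look.py <<'E'
import sys
from h import *
from station import ctrl
k=sys.argv[1]
r,s=R();print(s["position"].round(1),s["contact_force"].round(1),s["time"])
d=ctrl.snapshot("side");im=d["color"];np.savez(f"side{k}.npz",**d)
cv2.imwrite(f"pics/side{k}c.png",cv2.resize(im[110:270,240:440],None,fx=3.5,fy=3.5,interpolation=2)[:,:,::-1])
d=ctrl.snapshot("top");im=d["color"];np.savez(f"top{k}.npz",**d)
cv2.imwrite(f"pics/top{k}c.png",cv2.resize(im[120:340,300:500],None,fx=2.7,fy=2.7,interpolation=2)[:,:,::-1])
try:print("top",fitaxis(im,d["mtx"],d["world_to_cam"],(10,40,140),(30,170,255),(300,230,395,300),25))
except Exception as e:print(e)
E
python3 look.py 3
```

```text
[518.4 -67.8  64.6] [-4.2 -1.1  6.6] 5.35
top (array([523.71248369,  12.91117488]), np.float32(-0.37445188), array([160.56274812, 104.86729341]))
```

View pics/side3c.png

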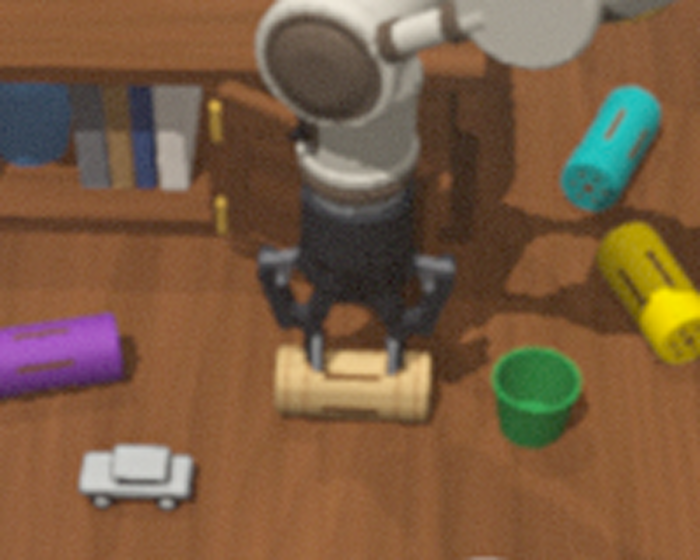

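View pics/top3c.png

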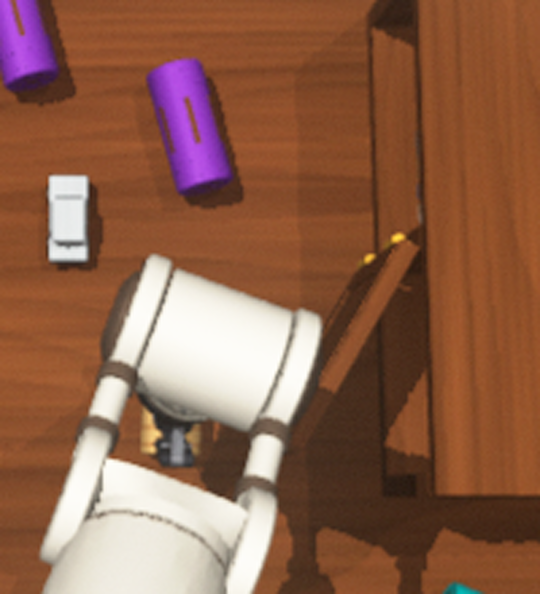

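```bash
cat >> h.py <<'E'
def sideaxis(n):
    im,m,w=ld(n);hs=cv2.cvtColor(im,cv2.COLOR_RGB2HSV)
    k=cv2.inRange(hs,(10,40,110),(30,170,255));k[:,:305]=0;k[:,382:]=0;k[:195]=0;k[290:]=0
    nn,l,st,_=cv2.connectedComponentsWithStats(k);i=1+np.argmax(st[1:,4]);k=(l==i)
    x0,ww=st[i,0],st[i,2];us=np.arange(x0+4,x0+ww-4)
    out=[]
    for u in us:
        v=np.nonzero(k[:,u])[0].max()+0.5
        c,d=ray(m,w,(u,v));d=d[0]
        # near-side tangent in y-z plane
        n2=np.array([-d[2],d[1]]);n2/=np.linalg.norm(n2)
        if n2[0]<0:n2=-n2   # +y side
        # line n2.(p-c)=0 ; centre at dist 25 on -n2 side : n2.(p0-c)=-25
        y=c[1]+(-25-n2[1]*(25-c[2]))/n2[0]
        t=((y-c[1])*d[1]+(25-c[2])*d[2])/(d[1]**2+d[2]**2);out.append((c[0]+t*d[0],y))
    o=np.array(out,np.float32);L=cv2.fitLine(o,cv2.DIST_HUBER,0,.01,.01).ravel()
    xm=(o[:,0].min()+o[:,0].max())/2;sl=L[1]/L[0]
    return xm,L[3]+sl*(xm-L[2]),sl,np.ptp(o[:,0])
E
python3 -c "
from h import *
print(sideaxis('side0'),sideaxis('side3'))"
```

```text
(np.float32(507.17865), np.float32(102.543564), np.float32(0.44721562), np.float32(158.62344)) (np.float32(507.17865), np.float32(101.21224), np.float32(0.4890861), np.float32(158.62344))
```

```bash
python3 - <<'E'
from h import *
im,m,w=ld('side0');hs=cv2.cvtColor(im,cv2.COLOR_RGB2HSV)
for v in(207,212,218,222,224,226,228,230,235):print(v,hs[v,330].tolist(),hs[v,345].tolist(),hs[v,355].tolist())
print(hs[260,340],hs[280,330])
E
sed -i 's/(10,40,110),(30,170,255));k\[:,:305/(12,40,125),(30,140,255));k[:,:305/' h.py
python3 -c "
from h import *
print(sideaxis('side0'),sideaxis('side3'))"
```

```text
207 [19, 100, 224] [18, 108, 207] [18, 106, 205]
212 [19, 98, 223] [19, 102, 229] [19, 98, 228]
218 [18, 105, 190] [17, 147, 139] [19, 112, 201]
222 [18, 117, 139] [18, 114, 156] [19, 120, 162]
224 [17, 123, 102] [17, 116, 121] [19, 121, 139]
226 [13, 167, 131] [12, 162, 107] [14, 147, 92]
228 [13, 164, 138] [13, 166, 134] [13, 165, 128]
230 [13, 158, 139] [13, 159, 133] [14, 158, 131]
235 [13, 154, 144] [13, 153, 140] [13, 160, 142]
[ 12 155 143] [ 13 151 150]
(np.float32(520.21094), np.float32(-92.1837), np.float32(-0.046242204), np.float32(96.05725)) (np.float32(521.0376), np.float32(-79.43332), np.float32(-0.05377779), np.float32(92.82172))
```

```bash
sed -i 's/(12,40,125),(30,140,255));k\[:,:305/(15,40,85),(30,140,255));k[:,:305/' h.py
python3 -c "
from h import *
print(sideaxis('side0'),sideaxis('side3'))"
```

```text
(np.float32(520.19586), np.float32(-88.02796), np.float32(-0.021104578), np.float32(96.08743)) (np.float32(519.54474), np.float32(-73.54062), np.float32(-0.013225605), np.float32(95.024414))
```

>>> step_arm(commands=[[120, [0, 0, -0.3], 0], [120, [0, 0, -0.3], 0], [120, [0, 0, 0], 0]])

```text
time: 5.75
position: [518.6, -61.7, 64.5]
eef_rot: [-1.65, 1.57, 3.026]
contact_force: [-3.4, 0.8, 7.6]
grip_width: 45.2
```

>>> step_arm(commands=[[120, [-0.2, 0, 0], 0], [120, [-0.8, 0, 0], 0], [120, [0, 0, 0.9], 0], [120, [0, 0, 0.9], 0], [120, [0, 0, 0], 0]])

```text
time: 6.25
position: [518.1, -81.4, 74.1]
eef_rot: [0.779, 1.57, -0.83]
contact_force: [0.2, 0.8, -0.0]
grip_width: 44.8
```

```bash
python3 look.py 4; python3 -c "
from h import *
print(sideaxis('side4'))"
```

```text
[518.1 -81.4  74.1] [ 0.2  0.8 -0. ] 6.25
top (array([518.47756634, -12.38533631]), np.float32(0.0153211355), array([158.99701638, 142.33769931]))
(np.float32(519.5299), np.float32(-72.16579), np.float32(-0.054972198), np.float32(95.05405))
```

>>> step_arm(commands=[[120, [0.7, 0, 0], 0], [120, [0.2, 0, 0], 0], [120, [0.1, 0, 0], 0], [120, [0, 0, 0], 0]])

```text
time: 6.75
position: [517.7, -79.9, 64.5]
eef_rot: [-1.412, 1.569, -3.018]
contact_force: [-4.4, 0.0, 8.4]
grip_width: 45.3
```

>>> step_arm(commands=[[120, [0, 0, -0.2], 0], [120, [0, 0, -0.4], 0], [120, [0, 0, -0.4], 0], [120, [0, 0, -0.4], 0], [120, [0, 0, -0.4], 0], [120, [0, 0, -0.4], 0], [120, [0, 0, -0.4], 0], [120, [0, 0, -0.4], 0], [120, [0, 0, -0.3], 0], [120, [0, 0, -0.2], 0], [120, [0, 0, 0], 0]])

```text
time: 7.85
position: [518.9, -44.4, 64.5]
eef_rot: [-1.658, 1.569, 3.019]
contact_force: [-4.6, 1.0, 8.9]
grip_width: 45.4
```

```bash
python3 look.py 5; python3 -c "
from h import *
print(sideaxis('side5'))"
```

```text
[518.9 -44.4  64.5] [-4.6  1.   8.9] 7.85
top (array([513.23104545,  22.70966513]), np.float32(0.43108332), array([195.09506084, 121.95719444]))
(np.float32(520.24725), np.float32(-52.82806), np.float32(-0.015712619), np.float32(96.78183))
```

>>> step_arm(commands=[[120, [-0.2, 0, 0], 0], [120, [-0.8, 0, 0], 0], [120, [0, 0, 0.9], 0], [120, [0, 0, 0.9], 0], [120, [0, 0, 0], 0], [120, [0.7, 0, 0], 0], [120, [0.2, 0, 0], 0], [120, [0.1, 0, 0], 0], [120, [0, 0, 0], 0]])

```text
time: 8.85
position: [518.3, -62.9, 64.4]
eef_rot: [-1.427, 1.569, -3.033]
contact_force: [-3.6, -0.6, 7.9]
grip_width: 45.2
```

>>> step_arm(commands=[[120, [0, 0, -0.2], 0], [120, [0, 0, -0.4], 0], [120, [0, 0, -0.4], 0], [120, [0, 0, -0.4], 0], [120, [0, 0, -0.4], 0], [120, [0, 0, -0.4], 0], [120, [0, 0, -0.4], 0], [120, [0, 0, -0.4], 0], [120, [0, 0, -0.3], 0], [120, [0, 0, -0.2], 0], [120, [0, 0, 0], 0]])

```text
time: 9.95
position: [519.5, -27.4, 64.5]
eef_rot: [-1.665, 1.569, 3.012]
contact_force: [-4.5, 0.3, 10.1]
grip_width: 45.2
```

>>> step_arm(commands=[[120, [-0.2, 0, 0], 0], [120, [-0.8, 0, 0], 0], [120, [0, 0, 0.9], 0], [120, [0, 0, 0.9], 0], [120, [0, 0, 0], 0]])

```text
time: 10.45
position: [519.3, -47.3, 74.0]
eef_rot: [0.493, 1.57, -1.116]
contact_force: [-0.4, 0.7, -0.6]
grip_width: 45.0
```

```bash
python3 look.py 6; python3 -c "
from h import *
print(sideaxis('side6'))"
```

```text
[519.3 -47.3  74. ] [-0.4  0.7 -0.6] 10.45
top (array([515.40424977,  21.380061  ]), np.float32(0.3412429), array([157.72147586, 114.8321254 ]))
(np.float32(520.8323), np.float32(-35.61983), np.float32(-0.022168938), np.float32(93.28119))
```

View pics/side6c.png

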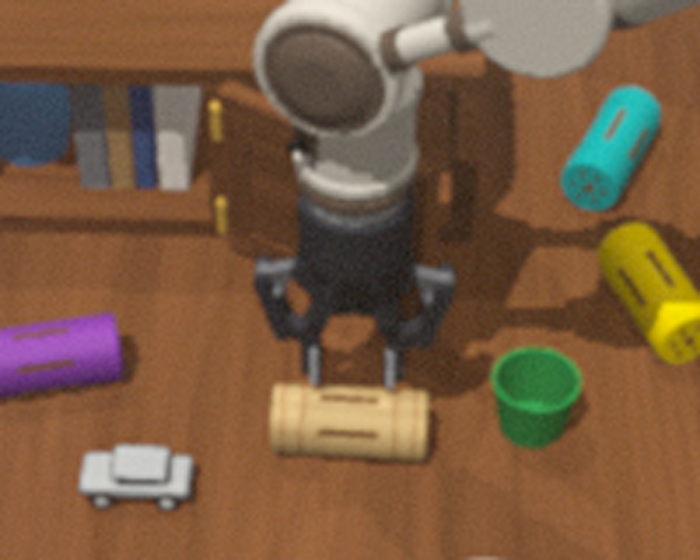

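>>> step_arm(commands=[[120, [0.7, 0, -0.2], 0], [120, [0.2, 0, 0], 0], [120, [0.07, 0, 0], 0], [120, [0, 0, 0], 0]])

```text
time: 10.95
position: [519.0, -43.7, 64.6]
eef_rot: [-1.56, 1.569, 3.117]
contact_force: [-4.0, 0.2, 7.4]
grip_width: 45.0
```

>>> step_arm(commands=[[120, [0, 0, -0.2], 0], [120, [0, 0, -0.4], 0], [120, [0, 0, -0.4], 0], [120, [0, 0, -0.4], 0], [120, [0, 0, -0.4], 0], [120, [0, 0, -0.4], 0], [120, [0, 0, -0.4], 0], [120, [0, 0, -0.4], 0], [120, [0, 0, -0.3], 0], [120, [0, 0, -0.2], 0], [120, [0, 0, -0.1], 0], [120, [0, 0, 0], 0]])

```text
time: 12.15
position: [520.2, -7.4, 64.4]
eef_rot: [-1.73, 1.569, 2.947]
contact_force: [-3.7, 0.3, 6.7]
grip_width: 45.0
```

>>> step_arm(commands=[[120, [-0.2, 0, 0], 0], [120, [-0.8, 0, 0], 0], [120, [0, 0, 0.9], 0], [120, [0, 0, 0.8], 0], [120, [0, 0, 0], 0]])

```text
time: 12.65
position: [520.0, -26.2, 74.3]
eef_rot: [0.43, 1.57, -1.178]
contact_force: [0.0, -0.9, 0.3]
grip_width: 45.0
```

```bash
python3 look.py 7; python3 -c "
from h import *
print(sideaxis('side7'))"
```

```text
[520.  -26.2  74.3] [ 0.  -0.9  0.3] 12.65
top (array([541.39194947,  49.09017192]), np.float32(-0.10598791), array([126.89995231,  77.67794846]))
(np.float32(521.52515), np.float32(-18.71083), np.float32(-0.06864948), np.float32(94.990906))
```

>>> step_arm(commands=[[120, [0.7, 0, 0], 0], [120, [0.2, 0, 0], 0], [120, [0.1, 0, 0], 0], [120, [0, 0, 0], 0]])

```text
time: 13.15
position: [519.6, -24.8, 64.6]
eef_rot: [-1.571, 1.569, 3.106]
contact_force: [-3.9, 0.2, 6.9]
grip_width: 45.6
```

>>> step_arm(commands=[[120, [0, 0, -0.2], 0], [120, [0, 0, -0.4], 0], [120, [0, 0, -0.4], 0], [120, [0, 0, -0.4], 0], [120, [0, 0, -0.4], 0], [120, [0, 0, -0.4], 0], [120, [0, 0, -0.4], 0], [120, [0, 0, -0.4], 0], [120, [0, 0, -0.3], 0], [120, [0, 0, -0.2], 0], [120, [0, 0, 0], 0]])

```text
time: 14.25
position: [520.8, 10.6, 64.4]
eef_rot: [-1.746, 1.569, 2.931]
contact_force: [-3.4, 0.9, 6.2]
grip_width: 44.8
```

>>> step_arm(commands=[[120, [-0.2, 0, 0], 0], [120, [-0.8, 0, 0], 0], [120, [0, 0, 0.9], 0], [120, [0, 0, 0.7], 0], [120, [0, 0, 0], 0]])

```text
time: 14.75
position: [520.7, -7.1, 74.3]
eef_rot: [0.441, 1.571, -1.168]
contact_force: [0.0, 0.1, 0.0]
grip_width: 45.1
```

```bash
python3 look.py 8; python3 -c "
from h import *
print(sideaxis('side8'))"
```

```text
[520.7  -7.1  74.3] [0.  0.1 0. ] 14.75
top (array([472.49344341,  22.87762706]), np.float32(-0.42429388), array([69.23376587, 61.49662231]))
(np.float32(523.4392), np.float32(0.49899292), np.float32(-0.02359869), np.float32(94.2056))
```

View pics/side8c.png

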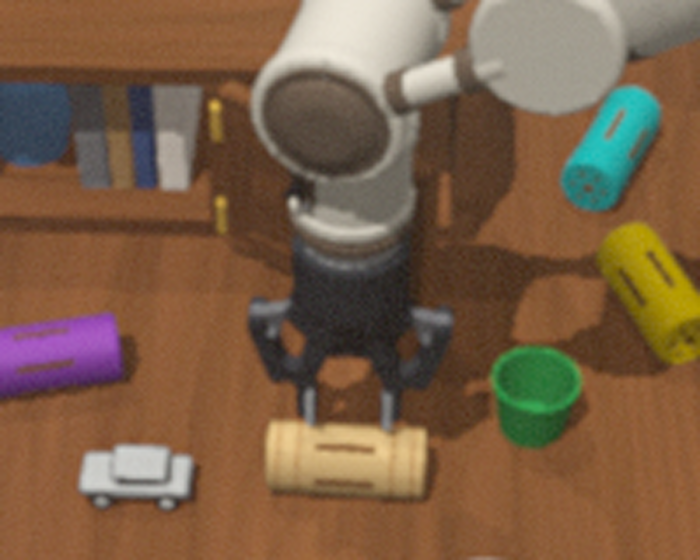

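View pics/top8c.png

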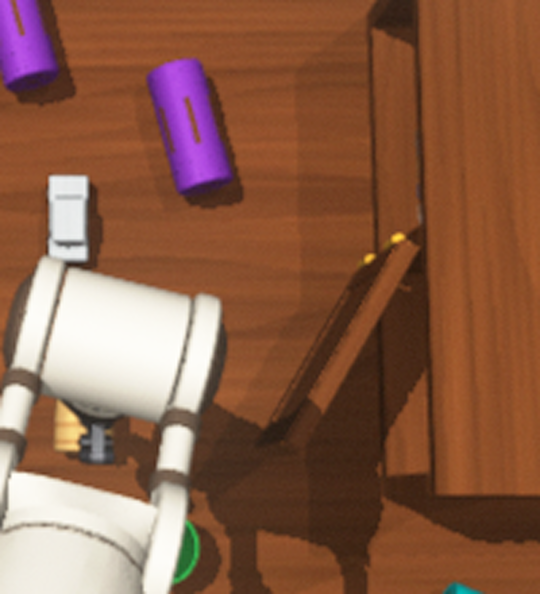

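>>> step_arm(commands=[[120, [0.7, 0, 0], 0], [120, [0.2, 0, 0], 0], [120, [0.1, 0, 0], 0], [120, [0, 0, 0], 0]])

```text
time: 15.25
position: [520.3, -5.8, 64.6]
eef_rot: [-1.597, 1.569, 3.08]
contact_force: [-4.1, -0.8, 8.8]
grip_width: 44.9
```

>>> step_arm(commands=[[120, [0, 0, -0.2], -0.2], [120, [0, 0, -0.4], -0.3], [120, [0, 0, -0.4], -0.3], [120, [0, 0, -0.4], -0.3], [120, [0, 0, -0.4], -0.3], [120, [0, 0, -0.3], -0.2], [120, [0, 0, -0.2], 0], [120, [0, 0, -0.2], 0], [120, [0, 0, -0.1], 0], [120, [0, 0, 0], 0], [120, [0, 0, 0], 0]])

```text
time: 16.35
position: [521.5, 20.2, 64.7]
eef_rot: [1.369, 1.57, -0.21]
contact_force: [-1.6, 0.1, 5.5]
grip_width: 45.4
```

```bash
python3 look.py 9; python3 -c "
from h import *
print(sideaxis('side9'))"
```

```text
[521.5  20.2  64.7] [-1.6  0.1  5.5] 16.35
top (array([546.14968167, -97.6163384 ]), np.float32(0.020097971), array([98.25959941, 52.24139995]))
(np.float32(522.98224), np.float32(12.762627), np.float32(-0.0073414496), np.float32(93.575226))
```

>>> step_arm(commands=[[120, [-0.2, 0, 0], 0], [120, [-0.8, 0, 0], 0], [120, [-4, 0, 0], 0], [120, [-5, 0, 0], 0], [120, [-5, 0, 0], 0], [255, [-2, 0, 3], 0], [255, [0, 0, 5], 0], [255, [0, -0.5, 5], 0], [255, [0, -1, 5], 0], [255, [0, -3, 4], 0], [255, [0, 0, 0], 0], [255, [0, 0, 0], 0]])

```text
time: 17.65
position: [474.1, -199.0, 234.5]
eef_rot: [2.778, 1.57, 1.196]
contact_force: [0.7, -0.6, 1.1]
grip_width: 0.2
```

```bash
python3 look.py 10; python3 -c "
from h import *
print(sideaxis('side10'))
im,m,w=ld('top10')
print(fitaxis(im,m,w,(15,40,120),(30,140,255),(300,228,350,300),25))
print(fitaxis(im,m,w,(0,0,120),(179,60,255),(310,175,340,225),20))
r,s=R();print(r.round(3))
"
```

```text
[ 474.1 -199.   234.5] [ 0.7 -0.6  1.1] 17.65
top (array([524.16313901,  13.92234728]), np.float32(-0.020960808), array([111.69977184,  47.65274426]))
(np.float32(524.214), np.float32(12.217483), np.float32(-0.015544424), np.float32(96.03879))
(array([523.61136413,  12.54587519]), np.float32(-0.023140669), array([111.04634798,  45.50185569]))
(array([668.9946343 ,  13.52024122]), np.float32(-0.013129115), array([74.50882118, 33.61501171]))
[[ 0.     1.    -0.007]
 [ 0.    -0.007 -1.   ]
 [-1.     0.    -0.   ]]
```

View pics/top10c.png

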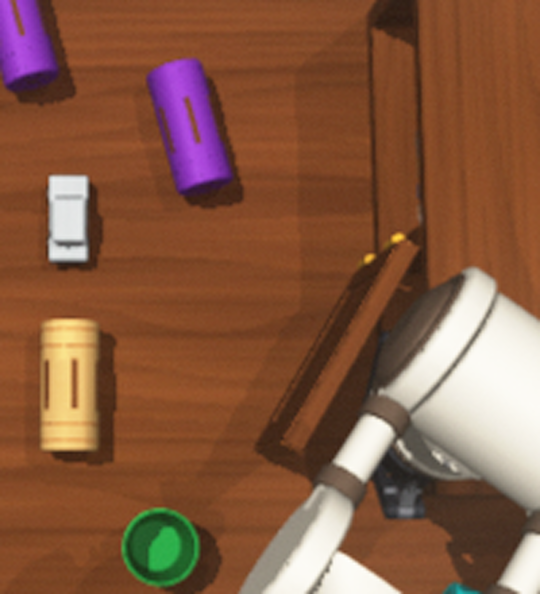

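View pics/side10c.png

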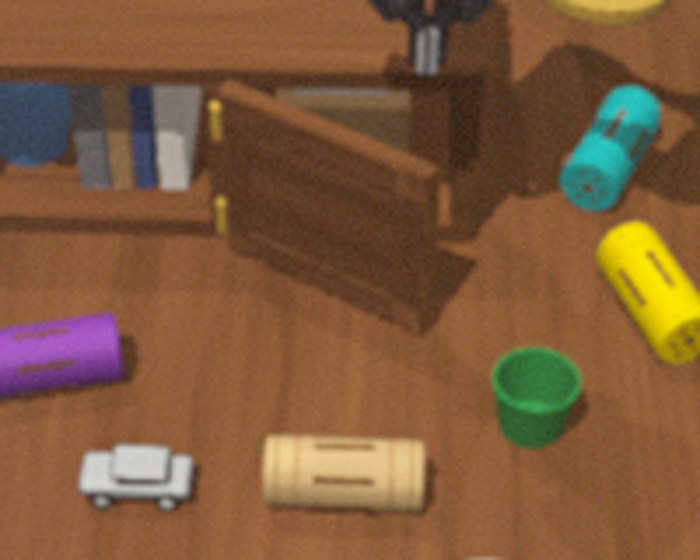

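>>> step_arm(commands=[[255, [2.5, 0, 0], 0], [255, [3, 0, 0], 0], [255, [3, 0, 0], 0], [255, [1.5, 0, 0], 0], [255, [0.6, 0, 0], 0], [255, [0, 0, 0], 0]])

```text
time: 18.35
position: [474.8, -197.0, 127.7]
eef_rot: [-2.296, 1.569, 2.41]
contact_force: [0.2, 0.9, 0.5]
grip_width: -0.1
```

```bash
python3 look.py 11
```

```text
[ 474.8 -197.   127.7] [0.2 0.9 0.5] 18.35
top (array([523.63017199,  13.71542321]), np.float32(-0.0066519976), array([111.07508299,  48.50725264]))
```

View pics/side11c.png

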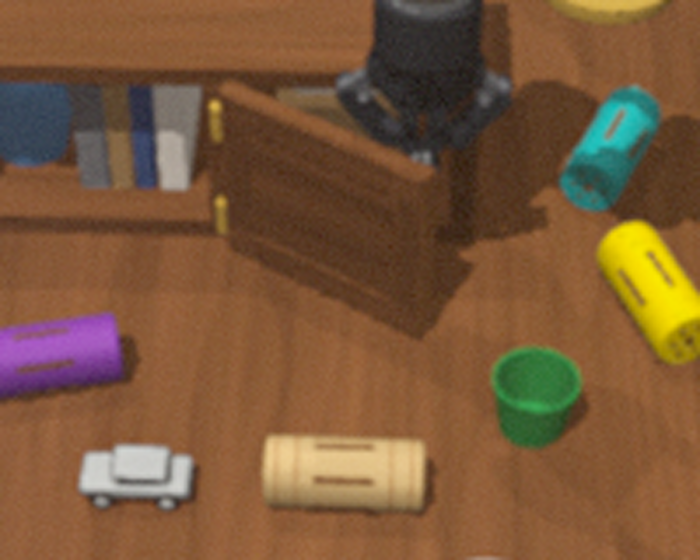

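>>> step_arm(commands=[[255, [0, 0, 0], 7.5], [255, [0, 0, 0], 7.5], [255, [0, 0, 0], 7.5], [255, [0, 0, 0], 7.5], [255, [0, 0, 0], 0]])

```text
time: 18.95
position: [475.5, -198.7, 129.6]
eef_rot: [1.505, 1.568, -0.598]
contact_force: [0.5, 0.3, -0.7]
grip_width: -0.0
```

>>> step_arm(commands=[[255, [0, 0, -0.4], 0], [255, [0, 0, -0.4], 0], [255, [0, 0, -0.4], 0], [255, [0, 0, -0.4], 0], [255, [0, 0, 0], 0]])

```text
time: 19.45
position: [483.0, -184.0, 128.3]
eef_rot: [-2.236, 1.571, 1.946]
contact_force: [0.2, 0.2, -0.2]
grip_width: 0.1
```

```bash
cat > ft.py <<'E'
from h import *
r,s=R();p=s["position"][:2]-[624.7,-241]
th=np.arctan2(-r[1,1],r[0,1])
print("pos",s["position"].round(1),"F",s["contact_force"].round(1),"toolθ",round(th,3),"r",-p@r[:2,1],"n",p@r[:2,2],"j",s["joint_pos"].round(2),s["time"])
E
python3 ft.py
```

```text
pos [ 483.  -184.   128.3] F [ 0.2  0.2 -0.2] toolθ 0.531 r 151.07297945807935 n 22.551549857679735 j [-0.6   0.14  1.87  0.    1.13 -0.07] 19.45
```

>>> step_arm(commands=[[255, [0, -0.1, -0.8], 3], [255, [0, -0.15, -1.6], 6], [255, [0, -0.15, -1.6], 6], [255, [0, -0.15, -1.6], 6], [255, [0, 0, 0], 0]])

```text
time: 19.95
position: [513.5, -136.4, 128.3]
eef_rot: [-3.09, 1.57, 0.726]
contact_force: [-0.6, -0.2, 1.0]
grip_width: 0.2
```

```bash
python3 ft.py; python3 look.py 12
```

```text
pos [ 513.5 -136.4  128.3] F [-0.6 -0.2  1. ] toolθ 0.896 r 151.15160847603042 n 21.501820510446212 j [-0.49  0.17  1.83  0.    1.14  0.41] 19.95
[ 513.5 -136.4  128.3] [-0.6 -0.2  1. ] 19.95
top (array([524.16338969,  13.41265306]), np.float32(-0.023430467), array([114.3057625,  57.9026224]))
```

View pics/side12c.png

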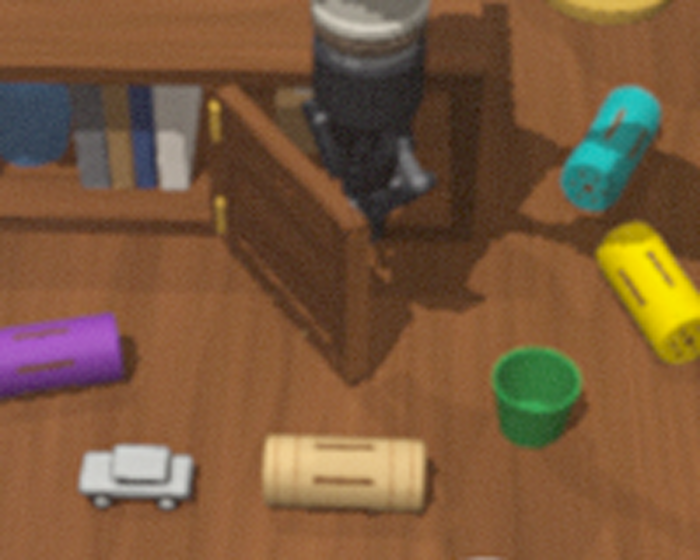

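View pics/top12c.png

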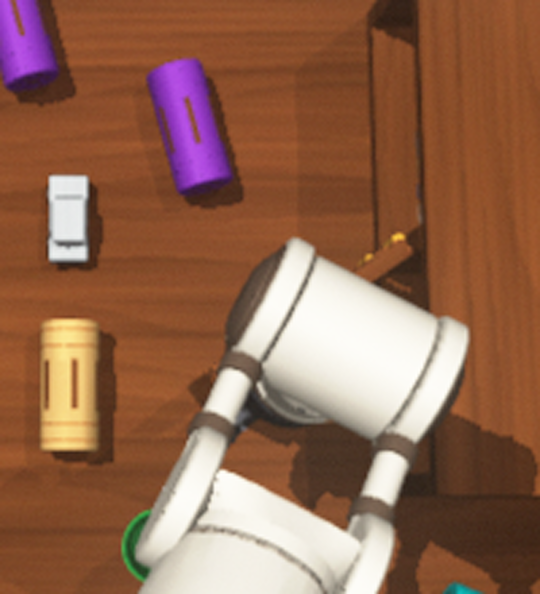

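>>> step_arm(commands=[[255, [0, -0.15, -1.05], 4], [255, [0, -0.15, -1.3], 5], [255, [0, -0.15, -1.3], 5], [255, [0, -0.15, -1.3], 5], [255, [0, -0.15, -1.3], 5], [255, [0, -0.1, -0.8], 3], [255, [0, -0.1, -0.5], 2], [255, [0, 0, 0], 0]])

```text
time: 20.85
position: [575.8, -96.5, 128.2]
eef_rot: [1.098, 1.571, -1.876]
contact_force: [-0.2, -0.6, -0.2]
grip_width: 0.2
```

```bash
python3 ft.py; python3 look.py 13
```

```text
pos [575.8 -96.5 128.2] F [-0.2 -0.6 -0.2] toolθ 1.403 r 150.6512783316857 n 24.103656900248193 j [-0.37  0.3   1.68 -0.    1.16  1.03] 20.85
[575.8 -96.5 128.2] [-0.2 -0.6 -0.2] 20.85
top (array([532.95629868,   8.93410568]), np.float32(-0.24981916), array([158.45458921,  84.46643069]))
```

View pics/side13c.png

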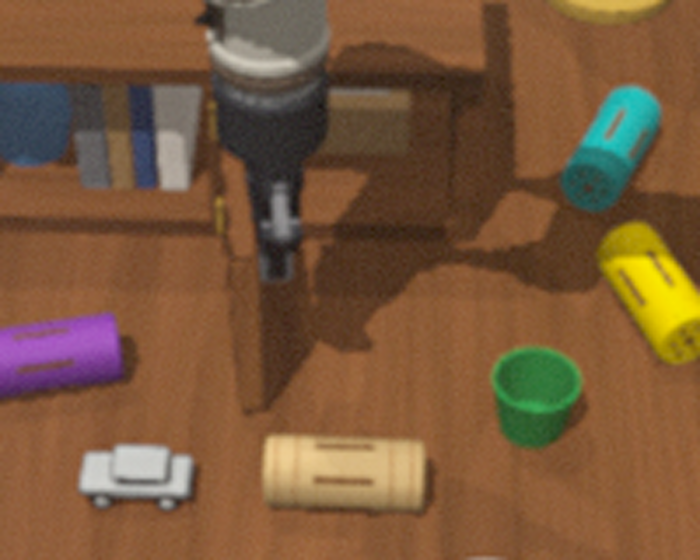

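View pics/top13c.png

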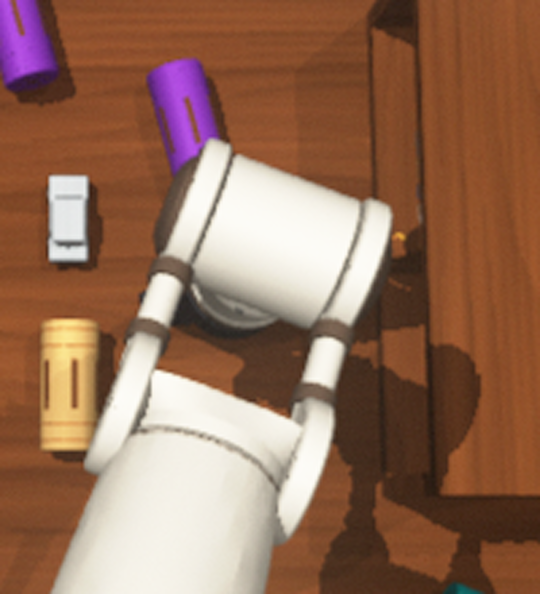

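```bash
python3 - <<'E'
from h import *
im,m,w=ld("side13")
c=im[150:240,290:340];cv2.imwrite("pics/s13z.png",cv2.resize(c,None,fx=12,fy=6.6,interpolation=2)[:,:600,::-1])
c=np.float64([[232,258],[262,258],[250,412]])/3.5+[240,110]
print(onz(m,w,c[:2],162),onz(m,w,c[2:],6))
h=np.array([624.7,-241])
for t in (1.4,1.45,1.5,1.57):
    d=np.array([-np.cos(t),np.sin(t)]);n=np.array([-np.sin(t),-np.cos(t)])
    P=[np.r_[h+184*d+k*n,z] for z in(162,6) for k in(0,15)]
    print(t,((proj(m,w,P)-[240,110])*3.5).round(0).tolist())
E
```

```text
[[601.84791729 -55.71100226 162.        ]
 [581.6234564  -56.49699977 162.        ]] [[594.63085743 -58.13105222   6.        ]]
1.4 [[245.0, 254.0], [267.0, 252.0], [252.0, 411.0], [272.0, 409.0]]
1.45 [[231.0, 255.0], [253.0, 254.0], [239.0, 411.0], [260.0, 410.0]]
1.5 [[218.0, 256.0], [240.0, 255.0], [227.0, 412.0], [247.0, 412.0]]
1.57 [[199.0, 256.0], [221.0, 256.0], [209.0, 412.0], [230.0, 413.0]]
```

View pics/s13z.png

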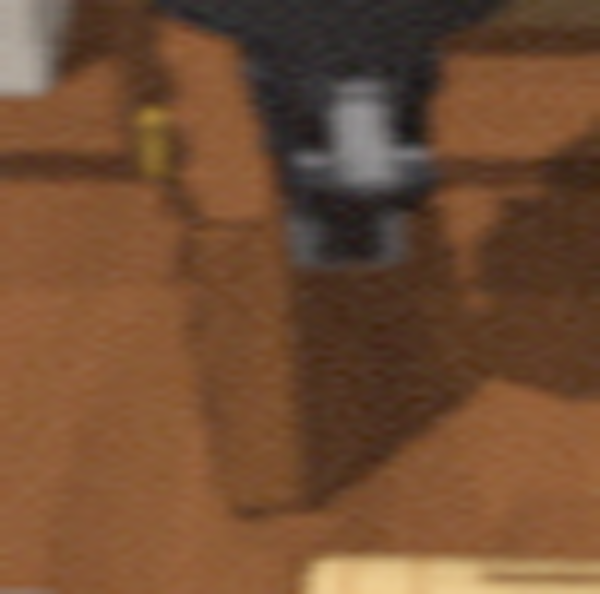

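>>> step_arm(commands=[[255, [0, 0, -0.4], 1.5], [255, [0, 0, -0.4], 1.5], [255, [0, 0, -0.4], 1.5], [255, [0, 0, -0.4], 1.5], [255, [0, 0, -0.2], 0], [255, [0, 0, 0], 0]])

```text
time: 21.55
position: [594.1, -93.8, 128.4]
eef_rot: [2.699, 1.57, -0.38]
contact_force: [0.8, -0.4, -0.1]
grip_width: 0.2
```

```bash
python3 ft.py; python3 look.py 14;  python3 - <<'E'
from h import *
im,m,w=ld("side14")
c=im[150:240,290:340];cv2.imwrite("pics/s14z.png",cv2.resize(c,None,fx=12,fy=6.6,interpolation=2)[:,:600,::-1])
h=np.array([624.7,-241])
for t in (1.4,1.45,1.5,1.57):
    d=np.array([-np.cos(t),np.sin(t)]);n=np.array([-np.sin(t),-np.cos(t)])
    P=[np.r_[h+184*d+k*n,z] for z in(162,6) for k in(0,15)]
    print(t,((proj(m,w,P)-[290,150])*[12,6.6]).round(0).tolist())
E
```

```text
pos [594.1 -93.8 128.4] F [ 0.8 -0.4 -0.1] toolθ 1.509 r 148.8485398431356 n 21.42620539643652 j [-0.36  0.34  1.63 -0.    1.17  1.15] 21.55
[594.1 -93.8 128.4] [ 0.8 -0.4 -0.1] 21.55
top (array([528.31612996,  14.67068465]), np.float32(-0.1202265), array([161.13266446,  78.22796905]))
1.4 [[240.0, 216.0], [315.0, 212.0], [263.0, 510.0], [332.0, 506.0]]
1.45 [[193.0, 217.0], [269.0, 215.0], [221.0, 512.0], [290.0, 510.0]]
1.5 [[146.0, 218.0], [222.0, 218.0], [178.0, 513.0], [248.0, 512.0]]
1.57 [[81.0, 218.0], [157.0, 219.0], [118.0, 513.0], [188.0, 514.0]]
```

View pics/s14z.png

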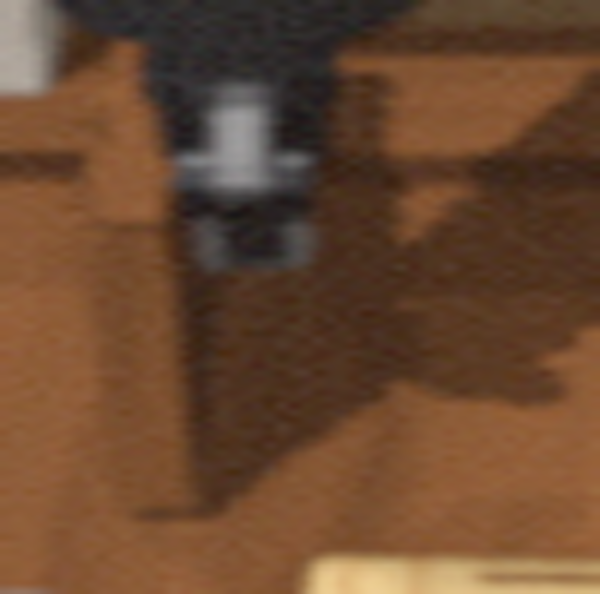

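>>> step_arm(commands=[[255, [0, 0, 1], 0], [255, [0, 0, 2], 0], [255, [0, 0, 2], 0], [255, [-3, 0, 0], 0], [255, [-4, 0, 0], 0], [255, [-4, 0, 0], 0], [255, [-2, 0, 4], 0], [255, [0, 3, 4], 0], [255, [0, 3, 4], 0], [255, [0, 3, 4], 0], [255, [0, 0, 0], 0], [255, [0, 0, 0], 0]])

```text
time: 22.85
position: [388.6, -196.9, 258.3]
eef_rot: [2.947, 1.57, -0.136]
contact_force: [0.0, -0.1, -0.2]
grip_width: 0.0
```

```bash
python3 ft.py; python3 look.py 15; python3 -c "
from h import *
print(sideaxis('side15'))
im,m,w=ld('top15')
print(fitaxis(im,m,w,(10,40,140),(30,170,255),(300,228,350,300),25))
print(fitaxis(im,m,w,(0,0,120),(179,60,255),(310,175,340,225),20))
"
```

```text
pos [ 388.6 -196.9  258.3] F [ 0.  -0.1 -0.2] toolθ 1.512 r 57.82814403047162 n 233.09982984905864 j [-0.75 -0.23  1.95  0.    1.42  0.76] 22.85
[ 388.6 -196.9  258.3] [ 0.  -0.1 -0.2] 22.85
top (array([523.90918228,  13.8270647 ]), np.float32(-0.017101288), array([111.49716053,  47.40640818]))
(np.float32(522.98224), np.float32(12.824114), np.float32(-0.0038861702), np.float32(93.575226))
(array([523.90918228,  13.8270647 ]), np.float32(-0.017101288), array([111.49716053,  47.40640818]))
(array([668.91887781,  13.48302499]), np.float32(-0.009841442), array([74.41068998, 33.4019086 ]))
```

View pics/top15c.png

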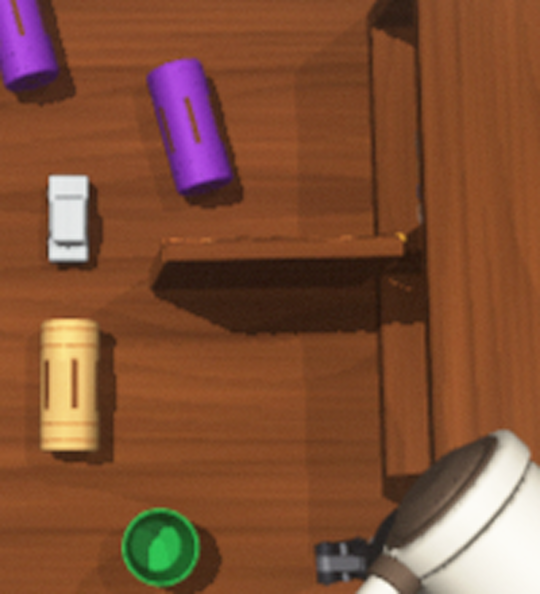

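View pics/side15c.png

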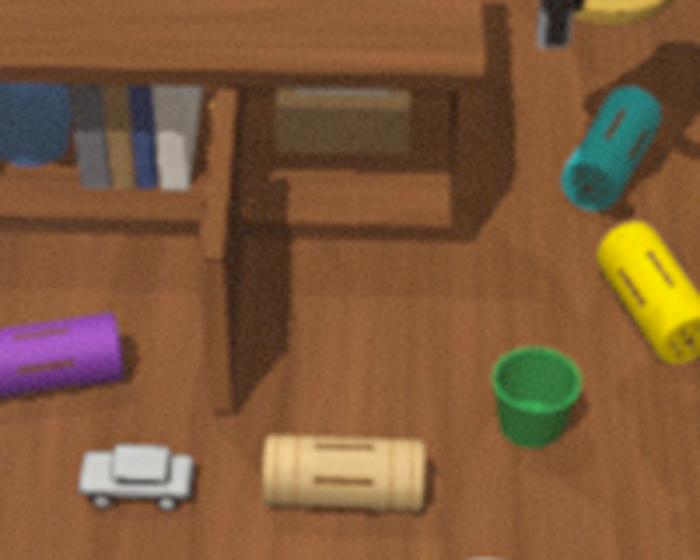

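```bash
python3 -c "
from station import ctrl
print(ctrl.finish_job())"
```

```text
the job is handed in; nothing more can be done
None
```

The rattle now lies level with the steel car and the door stands about square to the cupboard. I handed the job in at about 23 s, with no verdict reported.

- **Rattle:** I rolled it about 101 mm away from the cupboard in six fingertip strokes, mostly at 6–10 N. In the last top view its centre is at y = 13.8 mm. The car's long middle line runs through y = 13.5 mm at the car and about 14 mm at the rattle. The rattle is within about 0.01 rad of parallel to the car. The side view reads about 1 mm less, at 12.8 mm, which is within the calibration error.
- **Door:** I pushed it open from behind with the shut fingertips to about 1.55 rad, as read from its corners in the side view. The top view also shows it square, and it stayed where I left it.
- **Other things:** The rattle did not move while the door was pushed. In the last close-up views the car, green cup and coloured rattles stand as before. The mug, bricks, remote and tin lie outside those views; the arm was never near them. The arm ended clear of everything, with the measured force near zero.
- **Force:** The press touched 11 N for a moment at the first contact and 10.1 N at the end of one stroke, just over the 10 N figure. I saw no slip.

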